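Lower the inspection lamp by one hole

TASK

Lower the inspection lamp on its telescoping stand to the next hole: squeeze the sprung button on the lamp tube to free the catch, ease the tube down, and let the button spring fully out again in the very next hole down, no further. Work gently: never push hard against the locked catch, leave the things lying on the bench alone, and let go of the lamp at the end.

Things in the scene. Friction and masses are not known exactly. Their poses are not given: they have to be found in the camera images.
- stand: Lamp stand bolted to the bench: round dark steel foot 150 mm across, and an upright 20 mm post 188 mm high, its upper end inside the lamp tube. Origin: centre of the foot's underside, on the bench and on the post's axis; z up; +x is the side the release button is on, +y the side the lamp hangs on.
- post: The fixed upright post, 20 mm across, with the catch holes. Same origin and axes as stand. From the hole the catch is in now, the next hole down is 28 to 48 mm lower (this differs from stand to stand and must be found by feel); the one after that is 38 mm further.
- lamp_tube: Grey outer tube, 34 mm across, 125 mm long with a black cap, that slides down over the post; cannot turn. Axes as stand; origin on the post's axis at its lower end, 130 mm above the bench at the start. With arm and lamp it weighs 0.3 to 0.6 kg; a friction bush (about 7.5 N) holds it where it is left, so even when free it must be pushed down with some 2 to 7 N. Over 20 N on its catch does damage.
- flange (a point): Centre of the upper face of the tube's round grey hand flange (80 mm across, 7 mm thick), on the post's axis, 83 mm above the tube's origin; moves with the tube. Fingertips can push the tube down on it.
- housing (a point): Centre of the black button housing on the tube, on the post's axis, 105 mm above the tube's origin and 22 mm above the flange. The housing has flat faces 19 mm from the axis at the back (-x) and front (+x), is 26 mm wide in y and 34 mm high. The tube's cap ends 20 mm above this point; nothing is above it.
- lamp (a point): Centre of the underside of the white lamp shade (94 mm across, 52 mm high, stem to 72 mm above this point), carried by a 14 mm bar 44 mm above the tube's origin, 160 mm out along +y.
- button_face (a point): Centre of the outer face of the release button: bare steel, round, 19 mm across, on the +x side of the housing, 22 mm above the flange's upper face. It is 27 mm from the post's axis when fully out, 21 mm when fully in (pressed towards -x): housing back to button face is 46 mm with the button out, 40 mm with it in.
- release (a joint): Travel of the release button, m: 0 fully out, 0.006 fully in. Spring 5 N when out, 8 N fully in. Pressing it 4 mm or more draws the catch out of the hole. Let go between holes, it springs back only to about 0.004, the catch riding on the post; over a hole it springs out to 0, the catch being locked in.
- disc: Bystander: polished steel disc 100 mm across, 9 mm thick, lying on the bench under the lamp; origin at the centre of its underside.
- ring: Bystander: white ceramic ring 90 mm across, 60 mm bore, 10 mm thick, lying on the bench; origin at the centre of its underside.
- torch: Bystander: dark-green hand torch 170 mm long lying on the bench along its own x, 45 mm high; origin under its middle.

How it is judged:
On the way:
1. the button is pressed in and the tube has left its hole, 6 to 22 mm lower than at the start (distance of flange from where it was at the start of the episode between 0.006 and 0.022 m and value of joint release above 0.003 m), for 0.05 s.
At the end, for the whole second after the job is handed in: The tube is 26 to 50 mm lower than at the start, the button has sprung out again to within 1.5 mm of fully out (the catch is locked in the next hole), and the tube is at rest and let go (distance of flange from where it was at the start of the episode between 0.026 and 0.05 m and value of joint release below 0.0015 m and linear speed of lamp_tube below 0.005 m/s); the robot touches nothing.
It fails at once if the catch is forced: more than 20 N between the lamp tube's catch and the post (contact force between lamp_tube and post above 20 N).
It fails at once if the tube goes past the next hole (more than 56 mm below the start) (distance of flange from where it was at the start of the episode above 0.056 m).
It fails at once if the disc, the ring or the torch is moved by more than 15 mm (distance of any of disc, ring, torch from where it was at the start of the episode above 0.015 m).
It also fails if it takes over 38 s, if anything falls off the work surface, if the arm or the gripper's body presses on something with over 40 N, if the wrist force passes 120 N, or if a joint passes its speed limit or range.

ROBOT

A 6-joint arm with a two-finger parallel gripper is mounted at the origin on the work surface. World frame = base frame: x ahead of the robot, y to its left, z up, the work surface at z = 0. Lengths are in m, angles in rad, forces in N, time in s.
With the tool pointing down it reaches from about 0.35 to 0.875 m from the base axis. Payload 4.2 kg.
Tool frame: the origin (TCP) lies at the very end of the fingers, on their centre line; the grasp point (between the pads) lies 19 mm behind it; z points along the fingers, y is the line along which they close (so a half turn about z gives the same grasp; the last joint's range is limited). The gripper opens to 85 mm and grips with 20 to 120 N. Pads are 22 mm wide; open, the fingers measure 114 mm over their backs; the gripper's body (76 mm by 85 mm) begins 54 mm behind the grasp point. The pads swing forward as they close: fully open they stand 13 mm farther back than shut.
Start: joints at [-0.879, 0.385, 0.008, 0, -1.194, -0.259], TCP at [0.262, -0.567, 0.231] pointing down, gripper open.
Joint ranges: [-3.14, 3.14], [-1.21, 2.06], [-1.07, 1.41], [-3.16, 2.05], [-2.99, -0.16], [-3.1, 3.1]. Speed limits (rad/s): [2.79, 2.79, 3.14, 3.14, 3.14, 3.14].

INTERFACE

Orientations are given as a unit quaternion [w, x, y, z].
In Python, from plant import get_state, read_camera, hand_in gives the robot as it stands. The module is installed in compiled form; this text tells all that it offers.
- The arm moves only by the tool arm_command, never from a script. Its argument "increments" is text: rows parted by semicolons, each of 6 numbers parted by spaces: the shift along the world's x, y, z in m, then the turn, a rotation vector about the world's x, y, z in rad. A call has 1 to 10 rows; each row is the pose to reach, as a shift and turn from the pose commanded when the call began; what a row does not reach only later rows make up. A row lasts 1/12 s, in which the tool goes at most 41.7 mm and 7.16 degrees, less where a joint would pass 70% of its speed; a pose out of reach is approached as far as the arm can. A call with a gripper value outside its range is refused whole. "fingers" is the finger opening in m, from 0 to 0.0854, set as the call begins (left out, the last holds). The fingers move at their own pace and stop on an object; "newtons" is the grip in N (left out, the last holds). Time passes only in rows, so rows that repeat a pose let the fingers close. It gives the time, the measured TCP pose, the force, the opening and the grip force at its end, in the units of the state.
- get_state(): the state, without advancing time (a new reading comes with each control period).
- read_camera(name): name is "scene" or "top"; returns a dict with "img" (480x640x3 uint8, red, green, blue), "depth" (480x640 float32, m along the optical axis (not along the pixel's ray), 0 where there is no reading), "fovy" (degrees; the focal length in pixels is half the picture's height over the tangent of half this angle, whatever the lens; pixels are square), "cx", "cy" (the principal point, pixels), "R" (3x3) and "t" (3): a world point X has camera coordinates R X + t. Camera axes: x right, y down, z forward; pixel columns grow to the right and rows downward; lengths in m; the calibration is good to about 2 mm. A picture is of the moment at which its call begins.
- hand_in(): hands the job in; it is judged then, once.
The state is a dict: "t": time; "joint_pos": joint angles; "qd": joint speeds; "effort": joint torques, N m; "tool_pos": TCP position; "eef_rot": TCP orientation; "force": force on the tool from outside, world axes, zero at the start; "torque": the same for the moment, N m; "gripper_width": finger opening in m; "grasp_force": force on a finger pad.
Only numpy, scipy, OpenCV 4.12 (cv2) and the standard library are available. Lean on these libraries where they do the work, as an engineer would, in place of code of your own. Each camera call takes 0.05 s, during which the arm holds its last target. There are 200 camera calls.

## Working session

There is one attempt and no reset: what is moved stays moved. The work goes in short steps, Python scripts to look and compute and a tool call to move; the robot and the scene stay as the last step left them, time stands still between calls to the robot, and variables do not carry over. Pictures are saved under pics/ and viewed, at most 10 in all, crops included, and the job is handed in when it is done.

Besides the shell and the picture viewer there is one more tool, called after "Call:" in YAML: its name, and indented under it one key for each argument. arm_command: Moves the arm, as the interface text tells. Its arguments: {"type":"object","properties":{"increments":{"type":"string"},"fingers":{"type":"number"},"newtons":{"type":"number"}},"required":["increments"]}

```bash
mkdir -p pics
cat > h.py <<'E'
import numpy as np, cv2
from plant import *
def snap(n):
    c=read_camera(n); np.savez(f'{n}.npz',**c); return c
def P(c,u,v,d=None):
    f=240/np.tan(np.radians(float(c['fovy']))/2)
    d=c['depth'][v,u] if d is None else d
    return c['R'].T@(np.array([(u-c['cx'])/f*d,(v-c['cy'])/f*d,d])-c['t'])
E
python3 - <<'E'
from h import *
for n in('scene','top'):
    c=snap(n); cv2.imwrite(f'pics/{n}0.png',c['img'][:,:,::-1]); print(n,c['fovy'],c['R'],c['t'],-c['R'].T@c['t'])
print(get_state())
E
```

```text
scene 52.47540747716319 [[ 0.69217071  0.72173291 -0.00114603]
 [ 0.60727241 -0.58325513 -0.53947538]
 [-0.39002556  0.3727131  -0.8420006 ]] [-0.41481203 -0.24996723  1.27563573] [ 0.93644948 -0.32185733  0.9387595 ]
top 51.23028794865152 [[ 0.00125654 -0.99962374 -0.02740072]
 [-0.99630815  0.00110065 -0.08584209]
 [ 0.08583995  0.02740743 -0.99593189]] [0.03062673 0.58785402 0.91369912] [0.50721339 0.00492605 0.9612839 ]
{'t': 0.1, 'joint_pos': array([-8.79394462e-01,  3.85503030e-01,  6.75473668e-03, -3.95995774e-04,
       -1.19403417e+00, -2.58607140e-01]), 'qd': array([-0.00049317, -0.00229552,  0.00487069,  0.00248807,  0.0013756 ,
       -0.0002406 ]), 'effort': array([-1.01259349e-03, -3.93319631e+01,  1.88929600e+01,  4.19811487e+00,
       -2.66313364e-03,  4.67471651e-06]), 'tool_pos': array([ 0.26191718, -0.56688986,  0.23031964]), 'eef_rot': array([-2.90508317e-04, -2.14640974e-01,  9.76692496e-01,  9.67293465e-04]), 'force': array([-0.25824066, -0.14267694,  0.03250804]), 'torque': array([-0.0169219 , -0.00094516,  0.0198916 ]), 'grasp_force': 0.0, 'gripper_width': 0.08553083617227092}
```

View pics/scene0.png

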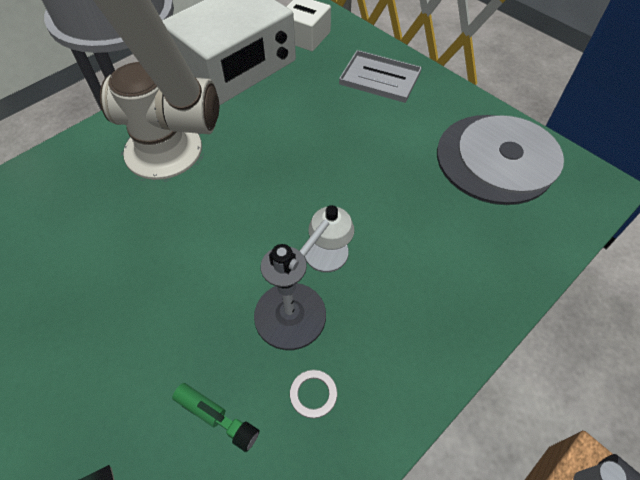

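View pics/top0.png

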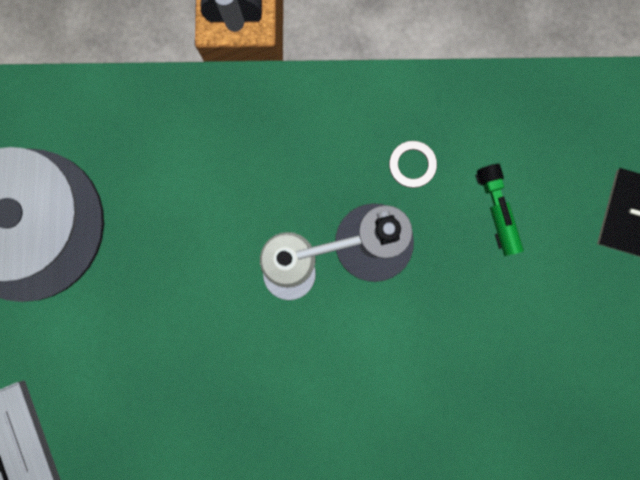

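Run:
```python
from h import *
s=np.load('scene.npz');t=np.load('top.npz')
a=cv2.resize(t['img'][190:310,250:430],(800,533),interpolation=cv2.INTER_CUBIC)
cv2.imwrite('pics/topc.png',a[:,:,::-1])
for n,c in(('scene',s),('top',t)):
    v,u=np.mgrid[0:480,0:640]; f=240/np.tan(np.radians(float(c['fovy']))/2); d=c['depth']
    X=np.stack([(u-c['cx'])/f*d,(v-c['cy'])/f*d,d],-1)-c['t']; X=X@c['R']
    ok=(d>0)&(np.abs(X[...,0]-.5)<.2)&(np.abs(X[...,1]-0)<.25)
    def m(zl,zh,ex=None):
        k=ok&(X[...,2]>zl)&(X[...,2]<zh); Q=X[k]; 
        print(n,zl,zh,len(Q),Q.mean(0).round(4),np.median(Q,0).round(4),Q.min(0).round(4),Q.max(0).round(4)) if len(Q) else None
        return k
    m(.24,.27); k=m(.205,.222); m(.165,.20)
    k=ok&(X[...,2]>.20)&(X[...,2]<.222)
    for zl,zh in((.208,.218),):
        k=ok&(X[...,2]>zl)&(X[...,2]<zh)&(np.hypot(X[...,0]-.49,X[...,1]+.08)<.15)
        Q=X[k][:,:2].astype(np.float32)
        print('circ',cv2.minEnclosingCircle(Q))
    # foot
    for uv in ([(290,330),(270,318)] if n=='scene' else [(360,260),(388,229),(386,213),(284,258)]): print(uv,P(c,*uv))
```

```text
scene 0.24 0.27 466 [ 0.5888 -0.0782  0.2522] [ 0.5893 -0.0781  0.2545] [ 0.5632 -0.0944  0.24  ] [ 0.6115 -0.0597  0.2596]
scene 0.205 0.222 906 [ 0.5922 -0.0842  0.2134] [ 0.5959 -0.091   0.2134] [ 0.5435 -0.1164  0.2082] [ 0.6235 -0.037   0.2217]
scene 0.165 0.2 690 [0.5563 0.045  0.1777] [0.5566 0.0622 0.1788] [ 0.5214 -0.0965  0.165 ] [0.6039 0.1025 0.1933]
circ ((0.583476185798645, -0.07719022035598755), 0.040345098823308945)
(290, 330) [ 0.61264469 -0.10120945  0.01854487]
(270, 318) [ 0.56429829 -0.11304195  0.0176215 ]
top 0.24 0.27 613 [ 0.5843 -0.0753  0.2516] [ 0.584  -0.0751  0.2529] [ 0.5633 -0.0929  0.24  ] [ 0.6101 -0.0586  0.2571]
top 0.205 0.222 1513 [ 0.5805 -0.0747  0.2112] [ 0.5781 -0.0715  0.2111] [ 0.5435 -0.1151  0.2055] [ 0.6226 -0.0368  0.2218]
top 0.165 0.2 1137 [0.553  0.043  0.1763] [0.5546 0.0569 0.1771] [ 0.5204 -0.0417  0.165 ] [0.5801 0.101  0.1927]
circ ((0.5834947824478149, -0.07599131762981415), 0.0400521457195282)
(360, 260) [ 0.54928939 -0.04924569  0.01552779]
(388, 229) [ 0.58245841 -0.07528992  0.25508428]
(386, 213) [ 0.60731848 -0.07433403  0.24031861]
(284, 258) [0.54470655 0.07809752 0.18807248]
```

View pics/topc.png

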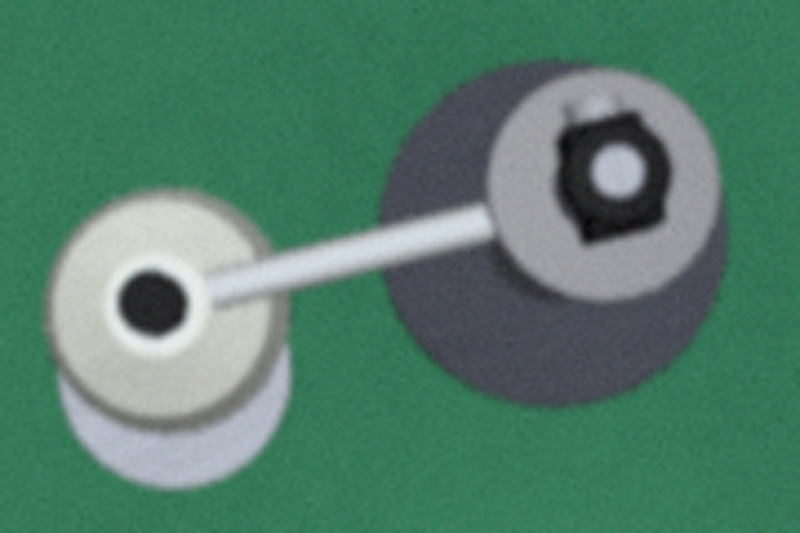

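The top views show the flange centre at about (0.5835, -0.0763, 0.213) with radius 40 mm. The lamp is 159 mm out, so the stand is yawed about +0.246 rad, with the button on the far (+x) side. These match the given sizes.

Call:
arm_command:
  increments: "0.03 0.046 0.05 0 0 0.1;0.065 0.1 0.07 0 0 0.2;0.09 0.135 0.09 0 0 0.3;0.115 0.17 0.1 0 0 0.42;0.14 0.21 0.11 0 0 0.54;0.165 0.25 0.11 0 0 0.66;0.19 0.285 0.11 0 0 0.78;0.21 0.32 0.11 0 0 0.9;0.23 0.35 0.11 0 0 1.02;0.25 0.38 0.11 0 0 1.14"
  fingers: 0.062
  newtons: 20

```text
t: 0.93
tool_pos: [0.4785, -0.2376, 0.3395]
eef_rot: [-0.0, 0.71, -0.704, 0.0]
force: [0.7, 0.1, 0.4]
gripper_width: 0.0619
grasp_force: 0.0
```

Call:
arm_command:
  increments: "0.02 0.03 0 0 0 0.1;0.04 0.06 0 0 0 0.2;0.06 0.09 0 0 0 0.244;0.0726 0.1108 0 0 0 0.244;0.0726 0.1108 0 0 0 0.244;0.0726 0.1108 0 0 0 0.244;0.0726 0.1108 0 0 0 0.244"

```text
t: 1.52
tool_pos: [0.5502, -0.129, 0.339]
eef_rot: [0.0, 0.789, -0.615, -0.0]
force: [0.2, -0.6, -0.2]
gripper_width: 0.0618
grasp_force: 0.0
```

```bash
cat > st.py <<'E'
from h import *
from scipy.spatial.transform import Rotation as R
s=get_state(); q=s['eef_rot']; M=R.from_quat([*q[1:],q[0]]).as_matrix()
psi=.246; ex=np.array([np.cos(psi),np.sin(psi)]); d=s['tool_pos'][:2]-[.5835,-.0763]
print(s['t'],s['tool_pos'].round(4),'x,y off',(d@ex).round(4),(d@[-ex[1],ex[0]]).round(4),'tooly',M[:,1].round(3),'z',M[:,2].round(3),'yaw err',((np.arctan2(M[1,1],M[0,1])-psi+np.pi/2)%np.pi-np.pi/2).round(3),s['force'].round(2),s['gripper_width'],s['grasp_force'])
E
python3 st.py
```

```text
1.5167 [ 0.5502 -0.129   0.339 ] x,y off -0.0451 -0.043 tooly [-0.97  -0.243  0.001] z [-0.001 -0.    -1.   ] yaw err -0.0 [ 0.15 -0.56 -0.17] 0.06180216235997012 0.0
```

Call:
arm_command:
  increments: "0.0172 0.0264 0 0 0 0;0.0343 0.0529 0 0 0 0;0.0343 0.0529 0 0 0 0;0.0343 0.0529 -0.03 0 0 0;0.0343 0.0529 -0.06 0 0 0;0.0343 0.0529 -0.06 0 0 0;0.0343 0.0529 -0.06 0 0 0"

```text
t: 2.1
tool_pos: [0.5838, -0.0773, 0.2786]
eef_rot: [0.002, 0.788, -0.616, -0.001]
force: [-0.1, -0.2, 0.2]
gripper_width: 0.062
grasp_force: 0.0
```

```bash
python3 st.py
python3 - <<'E'
from h import *
c=snap('scene'); a=cv2.resize(c['img'][180:300,220:380],(800,600),interpolation=cv2.INTER_CUBIC)
cv2.imwrite('pics/s1.png',a[:,:,::-1])
E
```

```text
2.1 [ 0.5838 -0.0773  0.2786] x,y off 0.0 -0.0011 tooly [-0.97  -0.242  0.004] z [-0.003 -0.001 -1.   ] yaw err -0.001 [-0.12 -0.16  0.18] 0.06195476737784729 0.0
```

View pics/s1.png

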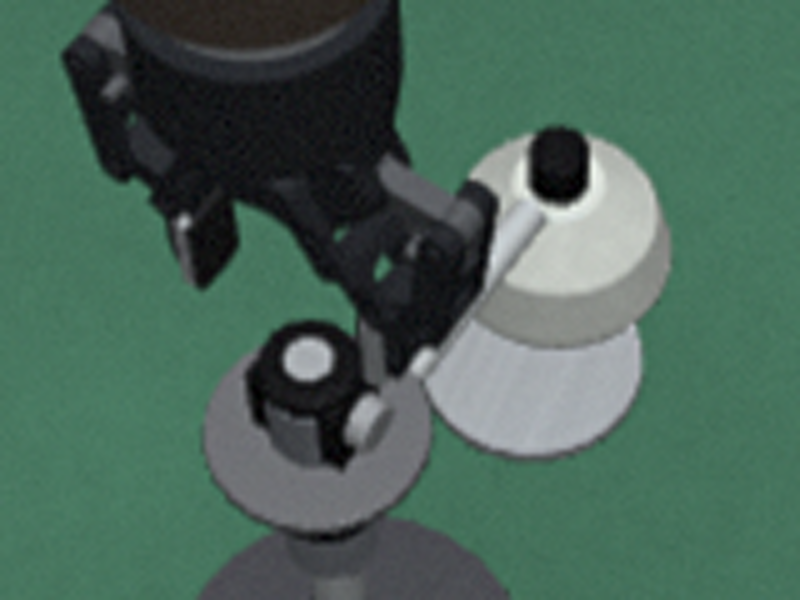

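The fingers straddle the housing, with the button at crop (368,420) facing the right-hand finger. Next I descend.

Call:
arm_command:
  increments: "0.0007 0.001 -0.02 0 0 0;0.0007 0.001 -0.04 0 0 0;0.0007 0.001 -0.05 0 0 0;0.0007 0.001 -0.058 0 0 0;0.0007 0.001 -0.058 0 0 0;0.0007 0.001 -0.058 0 0 0"

```text
t: 2.65
tool_pos: [0.5863, -0.0752, 0.2225]
eef_rot: [-0.0, 0.789, -0.615, 0.001]
force: [0.1, -0.7, -0.1]
gripper_width: 0.0621
grasp_force: 0.0
```

Call:
arm_command:
  increments: "0 0 0 0 0 0;0 0 0 0 0 0;0 0 0 0 0 0;0 0 0 0 0 0"
  fingers: 0.048

```text
t: 2.98
tool_pos: [0.5861, -0.0749, 0.2221]
eef_rot: [-0.0, 0.789, -0.615, 0.001]
force: [-0.3, -0.1, 0.1]
gripper_width: 0.0479
grasp_force: 0.2
```

```bash
python3 st.py
```

```text
2.9833 [ 0.5861 -0.0749  0.2221] x,y off 0.0028 0.0007 tooly [-0.97  -0.244 -0.002] z [ 0.002  0.    -1.   ] yaw err 0.0 [-0.29 -0.11  0.12] 0.047944377344370764 0.2267416985705495
```

Call:
arm_command:
  increments: "-0.0009 -0.0002 0 0 0 0;-0.0017 -0.0004 0 0 0 0;-0.0017 -0.0004 0 0 0 0;-0.0017 -0.0004 0 0 0 0;-0.0017 -0.0004 0 0 0 0"
  fingers: 0.0415

```text
t: 3.4
tool_pos: [0.5849, -0.0752, 0.2222]
eef_rot: [-0.001, 0.789, -0.615, 0.001]
force: [2.3, 0.0, 3.1]
gripper_width: 0.0414
grasp_force: 5.6
```

```bash
python3 st.py
```

```text
3.4 [ 0.5849 -0.0752  0.2222] x,y off 0.0017 0.0007 tooly [-0.97  -0.244 -0.003] z [ 0.003 -0.    -1.   ] yaw err 0.0 [2.26 0.04 3.1 ] 0.04144113638874886 5.631809011101723
```

Call:
arm_command:
  increments: "-0.0004 0 0 0 0 0;-0.0006 -0.0001 0 0 0 0;-0.0006 -0.0001 0 0 0 0;-0.0006 -0.0001 -0.0005 0 0 0;-0.0006 -0.0001 -0.001 0 0 0;-0.0006 -0.0001 -0.001 0 0 0"
  fingers: 0.0398

```text
t: 3.9
tool_pos: [0.5841, -0.0754, 0.2206]
eef_rot: [-0.001, 0.789, -0.615, 0.001]
force: [4.6, 1.1, 3.9]
gripper_width: 0.04
grasp_force: 5.6
```

```bash
python3 st.py
```

```text
3.9 [ 0.5841 -0.0754  0.2206] x,y off 0.0008 0.0007 tooly [-0.97  -0.244 -0.002] z [ 0.002 -0.    -1.   ] yaw err 0.0 [4.63 1.08 3.91] 0.0399954292379736 5.554711259901524
```

Call:
arm_command:
  increments: "0 0 -0.001 0 0 0;0 0 -0.002 0 0 0;0 0 -0.003 0 0 0;0 0 -0.003 0 0 0"

```text
t: 4.23
tool_pos: [0.5841, -0.0754, 0.2173]
eef_rot: [-0.001, 0.789, -0.615, 0.001]
force: [6.1, 0.2, 2.1]
gripper_width: 0.0397
grasp_force: 5.1
```

```bash
python3 st.py
python3 - <<'E'
from h import *
o=np.load('top.npz')
c=snap('top'); 
for u,v in((388,229),(284,258),(300,245),(270,265),(275,250)): print(P(c,u,v)[2])
for c2 in(o,c): # shade/stem median height
  Z=np.array([P(c2,u,v)[2] for u in range(265,305) for v in range(238,278)]); print(np.median(Z),Z[Z>.13].mean())
E
```

```text
4.2333 [ 0.5841 -0.0754  0.2173] x,y off 0.0008 0.0008 tooly [-0.97  -0.244 -0.002] z [ 0.002 -0.    -1.   ] yaw err 0.0 [6.11 0.18 2.06] 0.0396868150957356 5.140129365026951
0.5432501144721956
0.5525828041443471
0.5480438145719372
0.5689128397039103
0.5608256655453128Traceback (most recent call last):
  File "<stdin>", line 6, in <module>
  File "h.py", line 7, in P
    d=c['depth'][v,u] if d is None else d
      ~^^^^^^^^^
    return format.read_array(
           ~~~~~~~~~~~~~~~~~^
        bytes,
        ^^^^^^
    ...<2 lines>...
        max_header_size=self.max_header_size
        ^^^^^^^^^^^^^^^^^^^^^^^^^^^^^^^^^^^^
    )
    ^
    data = _read_bytes(fp, read_size, "array data")
    r = fp.read(size - len(data))
    data = self._read1(n)
    self._update_crc(data)
    ~~~~~~~~~~~~~~~~^^^^^^
    raise BadZipFile("Bad CRC-32 for file %r" % self.name)
zipfile.BadZipFile: Bad CRC-32 for file 'depth.npy'
```

```bash
cp scene.npz ref.npz
cat > lz.py <<'E'
from h import *
def pts(c):
    v,u=np.mgrid[195:275,290:370]; f=240/np.tan(np.radians(float(c['fovy']))/2); d=np.array(c['depth'])[v,u]
    X=np.stack([(u-c['cx'])/f*d,(v-c['cy'])/f*d,d],-1)-c['t']; X=(X@c['R']).reshape(-1,3)
    X=X[(np.hypot(X[:,0]-.5447,X[:,1]-.0781)<.045)&(X[:,2]>.06)&(X[:,2]<.24)]
    r=np.hypot(X[:,0]-.5447,X[:,1]-.0781)
    return np.median(X[r<.007,2]),np.median(X[(r>.022)&(r<.032),2]),len(X)
a=pts(dict(np.load('ref.npz'))); b=pts(read_camera('scene')); print('lamp drop',a[0]-b[0],a[1]-b[1],a[2],b[2])
E
python3 lz.py; python3 st.py
```

```text
lamp drop 0.0059480907709849595 0.005859782056180068 1229 1340
4.3333 [ 0.584  -0.0754  0.2173] x,y off 0.0007 0.0007 tooly [-0.97  -0.244 -0.002] z [ 0.002 -0.    -1.   ] yaw err 0.0 [ 5.19 -0.77  3.1 ] 0.039865202266896264 5.159503519535065
```

Call:
arm_command:
  increments: "0 0 -0.001 0 0 0;0 0 -0.002 0 0 0;0 0 -0.003 0 0 0;0 0 -0.004 0 0 0;0 0 -0.005 0 0 0;0 0 -0.006 0 0 0;0 0 -0.007 0 0 0;0 0 -0.007 0 0 0"

```text
t: 5.0
tool_pos: [0.5841, -0.0754, 0.2103]
eef_rot: [-0.001, 0.789, -0.615, 0.001]
force: [5.4, 0.2, 2.7]
gripper_width: 0.0399
grasp_force: 5.2
```

```bash
python3 lz.py; python3 st.py
```

```text
lamp drop 0.01295201144538441 0.012682841655300037 1229 1317
5.05 [ 0.5841 -0.0753  0.2103] x,y off 0.0008 0.0008 tooly [-0.97  -0.244 -0.002] z [ 0.002  0.    -1.   ] yaw err 0.0 [ 5.83 -0.22  2.27] 0.040155392787388125 5.15837911516428
```

Call:
arm_command:
  increments: "0 0 -0.001 0 0 0;0 0 -0.002 0 0 0;0 0 -0.003 0 0 0;0 0 -0.004 0 0 0;0 0 -0.005 0 0 0;0 0 -0.006 0 0 0;0 0 -0.007 0 0 0;0 0 -0.008 0 0 0;0 0 -0.009 0 0 0;0 0 -0.009 0 0 0"

```text
t: 5.88
tool_pos: [0.5841, -0.0754, 0.2013]
eef_rot: [-0.001, 0.789, -0.615, 0.001]
force: [5.1, -0.9, 2.2]
gripper_width: 0.0401
grasp_force: 5.2
```

Call:
arm_command:
  increments: "0 0 0 0 0 0;0 0 0 0 0 0;0 0 0 0 0 0;0 0 0 0 0 0;0 0 0 0 0 0"
  fingers: 0.054

```text
t: 6.3
tool_pos: [0.5822, -0.0755, 0.2005]
eef_rot: [0.001, 0.788, -0.615, -0.001]
force: [-0.1, -0.1, 0.2]
gripper_width: 0.0542
grasp_force: 0.0
```

```bash
python3 lz.py; python3 st.py
```

```text
lamp drop 0.02171386431344416 0.022032331896699064 1229 1310
6.35 [ 0.5825 -0.0755  0.2008] x,y off -0.0007 0.001 tooly [-0.97  -0.243  0.002] z [-0.002 -0.    -1.   ] yaw err -0.0 [-0.44  0.18  0.73] 0.0536104819294935 0.0
```

Call:
arm_command:
  increments: "0 0 -0.001 0 0 0;0 0 -0.002 0 0 0;0 0 -0.003 0 0 0;0 0 -0.004 0 0 0;0 0 -0.005 0 0 0;0 0 -0.005 0 0 0"

```text
t: 6.85
tool_pos: [0.5831, -0.0754, 0.196]
eef_rot: [0.0, 0.789, -0.615, -0.0]
force: [-0.6, -0.1, -0.1]
gripper_width: 0.0542
grasp_force: 0.0
```

Call:
arm_command:
  increments: "0.0018 0.0004 0 0 0 0;0.0018 0.0004 -0.001 0 0 0;0.0018 0.0004 -0.002 0 0 0;0.0018 0.0004 -0.003 0 0 0;0.0018 0.0004 -0.004 0 0 0;0.0018 0.0004 -0.004 0 0 0"

```text
t: 7.35
tool_pos: [0.5849, -0.075, 0.192]
eef_rot: [0.0, 0.789, -0.615, -0.0]
force: [-0.5, 0.2, 0.0]
gripper_width: 0.0541
grasp_force: 0.0
```

Call:
arm_command:
  increments: "0 0 -0.0005 0 0 0;0 0 -0.001 0 0 0;0 0 -0.0015 0 0 0;0 0 -0.002 0 0 0;0 0 -0.002 0 0 0"

```text
t: 7.77
tool_pos: [0.5851, -0.075, 0.1902]
eef_rot: [0.0, 0.789, -0.615, -0.0]
force: [0.0, -0.2, -1.3]
gripper_width: 0.0542
grasp_force: 0.0
```

```bash
python3 lz.py; python3 st.py
```

```text
lamp drop 0.0217600242704441 0.021856919218237958 1229 1316
7.8167 [ 0.5851 -0.075   0.1903] x,y off 0.0019 0.0009 tooly [-0.97  -0.244  0.   ] z [-0. -0. -1.] yaw err 0.0 [ 0.29  0.26 -0.03] 0.05396735079267182 0.0
```

Call:
arm_command:
  increments: "0 0 -0.0005 0 0 0;0 0 -0.001 0 0 0;0 0 -0.0015 0 0 0;0 0 -0.002 0 0 0;0 0 -0.002 0 0 0"

```text
t: 8.23
tool_pos: [0.5851, -0.075, 0.1882]
eef_rot: [0.0, 0.789, -0.615, -0.0]
force: [-0.5, -0.8, 0.1]
gripper_width: 0.0536
grasp_force: 0.0
```

Call:
arm_command:
  increments: "0 0 -0.0005 0 0 0;0 0 -0.001 0 0 0;0 0 -0.0015 0 0 0;0 0 -0.002 0 0 0;0 0 -0.002 0 0 0"

```text
t: 8.65
tool_pos: [0.5852, -0.075, 0.1872]
eef_rot: [-0.0, 0.789, -0.615, 0.0]
force: [-1.3, 0.2, 5.1]
gripper_width: 0.0541
grasp_force: 2.5
```

```bash
python3 lz.py; python3 st.py
```

```text
lamp drop 0.021788731249695353 0.02205868802779226 1229 1326
8.7 [ 0.5852 -0.075   0.1873] x,y off 0.002 0.0008 tooly [-0.97  -0.244 -0.001] z [ 0.001 -0.    -1.   ] yaw err 0.0 [-1.8   0.46  4.63] 0.0539855749663725 2.7107605300534487
```

Call:
arm_command:
  increments: "0 0 -0.0005 0 0 0;0 0 -0.001 0 0 0;0 0 -0.001 0 0 0"

```text
t: 8.95
tool_pos: [0.5852, -0.075, 0.1862]
eef_rot: [-0.0, 0.789, -0.615, 0.0]
force: [-1.1, 1.2, 5.6]
gripper_width: 0.054
grasp_force: 2.4
```

```bash
python3 lz.py; python3 st.py
```

```text
lamp drop 0.02267235558693728 0.022948321608476152 1229 1313
9.0 [ 0.5852 -0.075   0.1861] x,y off 0.0019 0.0008 tooly [-0.97  -0.244 -0.001] z [ 0.001 -0.    -1.   ] yaw err 0.0 [-1.79  0.63  4.81] 0.05396924696679349 2.3866798504406006
```

The tube follows the tips at about 5 N. I'll continue in 2 mm calls.

Call:
arm_command:
  increments: "0 0 -0.0005 0 0 0;0 0 -0.001 0 0 0;0 0 -0.0015 0 0 0;0 0 -0.002 0 0 0;0 0 -0.002 0 0 0"

```text
t: 9.42
tool_pos: [0.5852, -0.075, 0.1841]
eef_rot: [-0.0, 0.789, -0.615, 0.0]
force: [-1.7, 0.2, 5.7]
gripper_width: 0.0542
grasp_force: 2.7
```

Call:
arm_command:
  increments: "0 0 -0.0005 0 0 0;0 0 -0.001 0 0 0;0 0 -0.0015 0 0 0;0 0 -0.002 0 0 0;0 0 -0.002 0 0 0"

```text
t: 9.83
tool_pos: [0.5852, -0.075, 0.1822]
eef_rot: [-0.0, 0.789, -0.615, 0.0]
force: [-2.3, 1.3, 5.6]
gripper_width: 0.0541
grasp_force: 3.0
```

Call:
arm_command:
  increments: "0 0 -0.0005 0 0 0;0 0 -0.001 0 0 0;0 0 -0.0015 0 0 0;0 0 -0.002 0 0 0;0 0 -0.002 0 0 0"

```text
t: 10.25
tool_pos: [0.5852, -0.075, 0.1799]
eef_rot: [-0.0, 0.789, -0.615, 0.0]
force: [-1.6, 1.7, 4.4]
gripper_width: 0.0539
grasp_force: 2.1
```

```bash
python3 lz.py; python3 st.py
```

```text
lamp drop 0.029233008748410283 0.029242049313505075 1229 1303
10.3 [ 0.5852 -0.075   0.1798] x,y off 0.0019 0.0008 tooly [-0.97  -0.244 -0.   ] z [ 0.001 -0.    -1.   ] yaw err 0.0 [-1.49  0.26  4.93] 0.054048054619837506 2.1536549739539623
```

Call:
arm_command:
  increments: "0 0 -0.0005 0 0 0;0 0 -0.001 0 0 0;0 0 -0.0015 0 0 0;0 0 -0.0015 0 0 0"

```text
t: 10.63
tool_pos: [0.5852, -0.075, 0.1782]
eef_rot: [-0.0, 0.789, -0.615, 0.0]
force: [-0.6, 1.0, 4.6]
gripper_width: 0.0538
grasp_force: 2.2
```

Call:
arm_command:
  increments: "0 0 -0.0005 0 0 0;0 0 -0.001 0 0 0;0 0 -0.0015 0 0 0;0 0 -0.0015 0 0 0"

```text
t: 10.97
tool_pos: [0.5852, -0.075, 0.1767]
eef_rot: [-0.0, 0.789, -0.615, 0.0]
force: [-1.7, 1.7, 5.2]
gripper_width: 0.0543
grasp_force: 2.7
```

Call:
arm_command:
  increments: "0 0 -0.0005 0 0 0;0 0 -0.001 0 0 0;0 0 -0.0015 0 0 0;0 0 -0.002 0 0 0;0 0 -0.002 0 0 0"

```text
t: 11.38
tool_pos: [0.5852, -0.075, 0.1747]
eef_rot: [-0.0, 0.789, -0.615, 0.0]
force: [-1.4, 0.3, 5.4]
gripper_width: 0.0538
grasp_force: 2.7
```

Call:
arm_command:
  increments: "0 0 -0.0005 0 0 0;0 0 -0.001 0 0 0;0 0 -0.0015 0 0 0;0 0 -0.002 0 0 0;0 0 -0.002 0 0 0"

```text
t: 11.8
tool_pos: [0.5852, -0.075, 0.1728]
eef_rot: [-0.0, 0.789, -0.615, 0.0]
force: [-2.1, 1.5, 5.5]
gripper_width: 0.054
grasp_force: 2.8
```

Call:
arm_command:
  increments: "0 0 -0.0005 0 0 0;0 0 -0.001 0 0 0;0 0 -0.0015 0 0 0;0 0 -0.002 0 0 0;0 0 -0.002 0 0 0"

```text
t: 12.22
tool_pos: [0.5852, -0.075, 0.1705]
eef_rot: [-0.0, 0.789, -0.615, 0.0]
force: [-0.7, 0.5, 4.0]
gripper_width: 0.0537
grasp_force: 1.9
```

```bash
python3 lz.py; python3 st.py
```

```text
lamp drop 0.03866344031942351 0.0388943208067313 1229 1281
12.2667 [ 0.5852 -0.075   0.1704] x,y off 0.002 0.0008 tooly [-0.97  -0.244 -0.   ] z [ 0.  0. -1.] yaw err 0.0 [-1.41  1.54  3.52] 0.05427902615253578 1.9766957312822342
```

Call:
arm_command:
  increments: "0 0 -0.0005 0 0 0;0 0 -0.001 0 0 0;0 0 -0.0015 0 0 0;0 0 -0.0015 0 0 0"

```text
t: 12.6
tool_pos: [0.5852, -0.075, 0.1687]
eef_rot: [-0.0, 0.789, -0.615, 0.0]
force: [0.0, -0.2, 3.2]
gripper_width: 0.0539
grasp_force: 1.8
```

Call:
arm_command:
  increments: "0 0 -0.0005 0 0 0;0 0 -0.001 0 0 0;0 0 -0.001 0 0 0"

```text
t: 12.85
tool_pos: [0.5852, -0.075, 0.1676]
eef_rot: [-0.0, 0.789, -0.615, 0.0]
force: [-0.2, -0.8, 2.3]
gripper_width: 0.054
grasp_force: 1.6
```

```bash
python3 lz.py; python3 st.py
```

```text
lamp drop 0.041693288020902136 0.04140211599213117 1229 1271
12.9 [ 0.5852 -0.075   0.1676] x,y off 0.0019 0.0008 tooly [-0.97  -0.243 -0.   ] z [ 0.  0. -1.] yaw err -0.0 [-0.24  0.51  2.52] 0.053994278913551325 1.5015749260783195
```

Call:
arm_command:
  increments: "0 0 -0.0005 0 0 0;0 0 -0.001 0 0 0;0 0 -0.0015 0 0 0;0 0 -0.0015 0 0 0"

```text
t: 13.23
tool_pos: [0.5852, -0.075, 0.1662]
eef_rot: [-0.0, 0.789, -0.615, 0.0]
force: [-0.3, -0.2, 1.6]
gripper_width: 0.0537
grasp_force: 1.3
```

```bash
python3 lz.py; python3 st.py;python3 - <<'E'
from h import *
c=snap('scene'); a=cv2.resize(c['img'][200:305,230:370],(800,600),interpolation=cv2.INTER_CUBIC)
cv2.imwrite('pics/s2.png',a[:,:,::-1])
E
```

```text
lamp drop 0.04311351883432091 0.043203778388559544 1229 1266
13.2833 [ 0.5852 -0.075   0.1662] x,y off 0.002 0.0008 tooly [-0.97  -0.244 -0.   ] z [ 0. -0. -1.] yaw err -0.0 [-0.8  -0.48  2.99] 0.054020156696945786 1.298263929784298
```

View pics/s2.png

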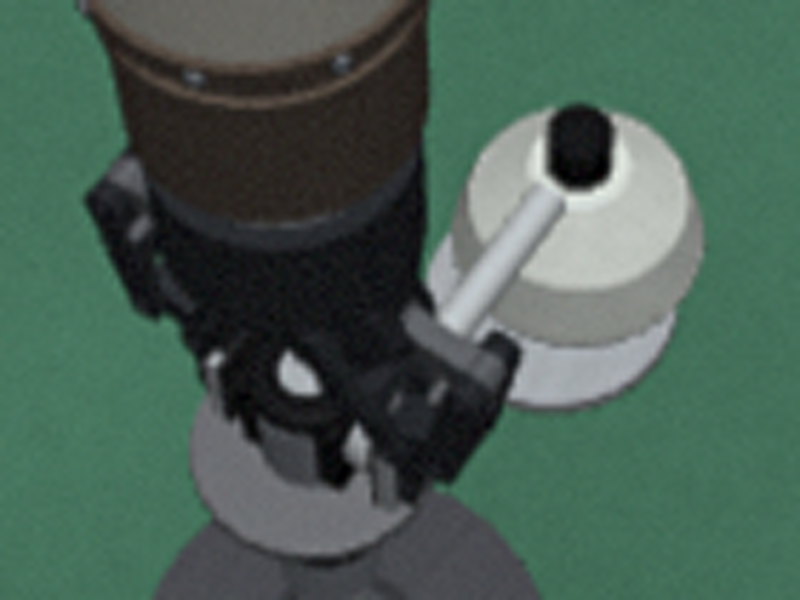

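The tips rest on the flange. A gap shows between the button at (357,445) and the finger at (385,480), so the button is free but still riding on the post. I'll keep going.

Call:
arm_command:
  increments: "0 0 -0.0005 0 0 0;0 0 -0.001 0 0 0;0 0 -0.001 0 0 0"

```text
t: 13.58
tool_pos: [0.5852, -0.075, 0.1654]
eef_rot: [-0.0, 0.789, -0.615, 0.0]
force: [0.5, 0.4, 3.3]
gripper_width: 0.0539
grasp_force: 1.6
```

```bash
python3 lz.py; python3 st.py
```

```text
lamp drop 0.04370419242952936 0.04395530664723411 1229 1268
13.6333 [ 0.5852 -0.075   0.1654] x,y off 0.002 0.0008 tooly [-0.97  -0.244 -0.   ] z [ 0. -0. -1.] yaw err 0.0 [0.2  0.3  2.37] 0.053927661066874084 1.5917347557842731
```

Call:
arm_command:
  increments: "0 0 -0.0005 0 0 0;0 0 -0.001 0 0 0;0 0 -0.001 0 0 0"

```text
t: 13.88
tool_pos: [0.5852, -0.075, 0.1647]
eef_rot: [-0.0, 0.789, -0.615, 0.0]
force: [-0.5, 1.1, 4.3]
gripper_width: 0.0539
grasp_force: 2.5
```

Call:
arm_command:
  increments: "0 0 -0.0005 0 0 0;0 0 -0.001 0 0 0;0 0 -0.001 0 0 0"

```text
t: 14.13
tool_pos: [0.5852, -0.075, 0.1646]
eef_rot: [-0.0, 0.789, -0.615, 0.0]
force: [-2.3, 1.6, 8.9]
gripper_width: 0.0542
grasp_force: 4.3
```

```bash
python3 lz.py; python3 st.py;python3 - <<'E'
from h import *
c=snap('scene'); a=cv2.resize(c['img'][255:305,250:320],(800,571),interpolation=cv2.INTER_CUBIC)
cv2.imwrite('pics/s3.png',a[:,:,::-1])
E
```

```text
lamp drop 0.04455851326573418 0.04438147608291759 1229 1259
14.1833 [ 0.5852 -0.075   0.1646] x,y off 0.002 0.0008 tooly [-0.97  -0.244 -0.001] z [ 0.001 -0.    -1.   ] yaw err 0.0 [-3.12  1.1   8.03] 0.05412505312011156 4.272363679338014
```

View pics/s3.png

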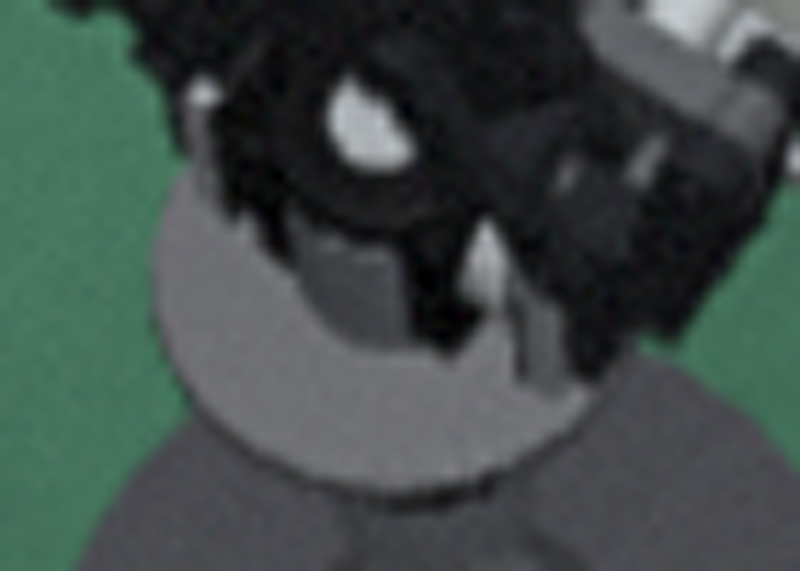

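The tube stopped at a 44.4 mm drop, the force jumped to 9 N, and the button at (487,265) now reaches to the finger pad, so it looks locked. I'll back off straight up and check.

Call:
arm_command:
  increments: "0 0 0.002 0 0 0;0 0 0.004 0 0 0;0 0 0.004 0 0 0;0 0 0.02 0 0 0;0 0 0.05 0 0 0;0 0 0.08 0 0 0;0 0 0.11 0 0 0;0 0 0.14 0 0 0;-0.04 -0.01 0.15 0 0 0;-0.08 -0.02 0.15 0 0 0"
  fingers: 0.062

```text
t: 15.07
tool_pos: [0.5071, -0.0948, 0.315]
eef_rot: [-0.001, 0.789, -0.615, 0.002]
force: [-0.2, -0.8, 0.2]
gripper_width: 0.0618
grasp_force: 0.0
```

Call:
arm_command:
  increments: "-0.04 -0.02 0 0 0 0;-0.08 -0.04 0 0 0 0;-0.12 -0.06 0 0 0 0;-0.12 -0.06 0 0 0 0;-0.12 -0.06 0 0 0 0"

```text
t: 15.48
tool_pos: [0.3829, -0.1558, 0.3137]
eef_rot: [-0.0, 0.788, -0.616, 0.0]
force: [-0.2, -0.3, -0.1]
gripper_width: 0.0621
grasp_force: 0.0
```

```bash
python3 lz.py; python3 st.py;python3 - <<'E'
from h import *
c=snap('scene'); a=cv2.resize(c['img'][240:310,245:335],(771,600),interpolation=cv2.INTER_CUBIC)
cv2.imwrite('pics/s4.png',a[:,:,::-1])
for n,z in(('scene',(.183,.2)),('top',(.183,.2))):
    c=snap(n); v,u=np.mgrid[0:480,0:640]; f=240/np.tan(np.radians(float(c['fovy']))/2); d=c['depth']
    X=(np.stack([(u-c['cx'])/f*d,(v-c['cy'])/f*d,d],-1)-c['t'])@c['R']; X=X[(d>0)]
    e=np.array([np.cos(.246),np.sin(.246)]); D=X[:,:2]-[.5835,-.0763]; a=D@e; b=D@[-e[1],e[0]]
    k=(X[:,2]>.185)&(X[:,2]<.203)&(abs(b)<.007)&(a<.04)&(a>0.01); print(n,k.sum(),np.sort(a[k])[-12:].round(4))
E
```

```text
lamp drop 0.04453011126636289 0.04462342598181443 1229 1257
15.5333 [ 0.3846 -0.1554  0.3136] x,y off -0.2122 -0.0282 tooly [-0.97  -0.242 -0.001] z [ 0.001  0.    -1.   ] yaw err -0.001 [-0.02 -0.77 -0.2 ] 0.06196136074069682 0.0
scene 51 [0.0266 0.0266 0.0267 0.0267 0.0268 0.0268 0.0269 0.0269 0.027  0.0273
 0.0274 0.0275]
top 53 [0.0249 0.0251 0.0252 0.0258 0.0258 0.0258 0.0261 0.0263 0.0264 0.0266
 0.0268 0.0269]
```

View pics/s4.png

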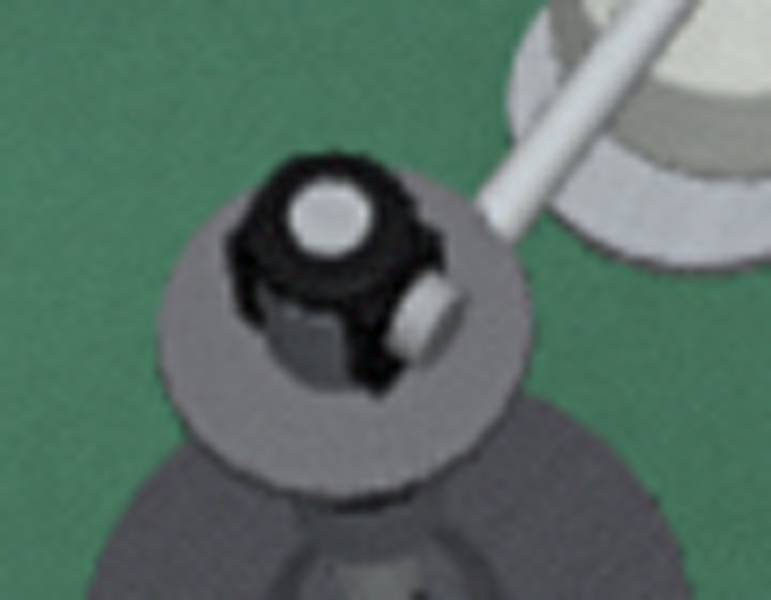

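The button at (428,317) stands fully out, with its face about 27 mm from the axis. The tube is 44.5 mm lower and the robot is clear.

```bash
python3 -c "
from plant import *
print(hand_in())"
```

```text
the job is handed in; nothing more can be done
None
```

The lamp is about 44.5 mm lower and locked in the next hole with its button fully out; the robot has let go, the bench items were left alone, and the job is handed in (the hand-in returned no verdict).

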